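# Swap the lever and pull samples under the light bar

### The job

The passage-lever sample and the drawer-pull sample on the display plinth stand in each other's bays: swap them, so that each ends up sitting flat inside the bay the other one came from, facing the front as before. The rubber mat is free for parking one meanwhile. Set the samples down rather than dropping them, do not bump the light bar, and leave the other goods where they are.

Things in the scene. Friction and masses are not known exactly. Their poses are not given: they have to be found in the camera images.
- lever_block: free-standing wedge-shaped plywood display block, about 0.42 kg, footprint 110 mm (its x) by 90 mm (its y). Its face slopes at 30 degrees, from 18 mm high at the front edge (-x side) up to about 80 mm at the back (+x side), so the face looks up and towards -x. Origin: centre of the underside; z up. It carries a matte black passage lever: a round rose 52 mm across with one neck at the upper end, and a straight arm 105 mm long pointing down the slope with a free lower end.
- lever_grip (a point): centre of the lever arm's grip zone on the lever block, the place to grip: 6 mm towards -x from the block's origin and 88 mm above its underside. The straight bar here is 16 mm wide (along the block's y) and 14 mm thick, and runs up the slope (along the direction x cos30, z sin30); its centre line stands 36 mm off the face, measured square to the face, so there are 29 mm of air under it. 
- lever_front (a point): middle of the lever block's low front edge, 55 mm towards its -x from the origin, 6 mm up.
- pull_block: free-standing wedge-shaped plywood display block, about 0.42 kg, footprint 110 mm (its x) by 90 mm (its y). Its face slopes at 30 degrees, from 18 mm high at the front edge (-x side) up to about 80 mm at the back (+x side), so the face looks up and towards -x. Origin: centre of the underside; z up. It carries a dark pewter-grey drawer pull: a straight bar 100 mm long standing on two square legs, 72 mm apart, running up the slope.
- pull_grip (a point): centre of the pull's bar on the pull block, the place to grip: 6 mm towards -x from the block's origin and 88 mm above its underside. The straight bar here is 16 mm wide (along the block's y) and 14 mm thick, and runs up the slope (along the direction x cos30, z sin30); its centre line stands 36 mm off the face, measured square to the face, so there are 29 mm of air under it. 
- pull_front (a point): middle of the pull block's low front edge, 55 mm towards its -x from the origin, 6 mm up.
- plinth: fixed grey display plinth, 150 mm deep (its x), 380 mm wide (its y), 20 mm high, with two shallow bays side by side on top. Origin: centre of its underside. Its -x side, the front, faces roughly to the robot; its yaw varies.
- bay_left (a point): centre of the floor of the bay at the plinth's +y end (axes as the plinth's). The bay is 130 mm (x) by 110 mm (y) inside, with a rim 7 mm high and 6 mm wide on all sides, the floor 20 mm above the table. The bay centres are 170 mm apart.
- bay_right (a point): the same for the bay at the plinth's -y end.
- lamp_mid (a point): middle of the fixed light bar that spans both bays, running along the plinth's y: 24 mm deep, 392 mm long, 16 mm high, its centre 24 mm behind (+x of) the bay centres and 233 mm above the table. Because of it a gripper held upright does not fit over the handles; one leaning back towards the plinth's front, square to the blocks' sloping faces, does. A block in a bay clears the bar's underside by over 90 mm.
- lamp: the light bar with its two posts (12 by 10 mm, at 189 mm either side of the plinth's middle, 24 mm behind the bay centres), fixed to the plinth. Same origin and axes as the plinth.
- mat: fixed thin black rubber counter mat, 130 mm (x) by 110 mm (y), 3 mm thick, kept free: a handy place to park one block. Origin: centre of its underside.
- hinge: bystander: chrome butt hinge lying open, 96 by 100 mm, 14 mm high. Origin: centre of its underside.
- loose_pull_0: bystander: loose dark pewter drawer pull, 120 mm long along its y, 34 mm high. Origin: centre of its underside.
- loose_pull_1: bystander: a second such loose pull.
- screwdriver: bystander: screwdriver lying on the shelf to the robot's left.
- carton: bystander: cardboard carton 90 by 75 by 60 mm high, behind the mat. Origin: centre of its underside.
Not all that is in view belongs to the job. What is shaped like the lever_block but green is not meant.

How it is judged:
By the outcome, as a careful person would: the job done as asked, in the order asked, and still so for the second after the job is handed in, with the robot touching nothing.
It also fails if it takes over 72 s, if anything falls off the work surface, if the arm or the gripper's body presses on something with over 40 N, if the wrist force passes 120 N, or if a joint passes its speed limit or range.

### The arm

A 7-joint arm with a two-finger parallel gripper is mounted at the origin on the work surface. World frame = base frame: x ahead of the robot, y to its left, z up, the work surface at z = 0. Lengths are in m, angles in rad, forces in N, time in s.
With the tool pointing down it reaches from about 0.35 to 0.9 m from the base axis. Payload 8.1 kg.
Tool frame: the origin (TCP) lies midway between the tips of the shut fingers; the grasp point (between the pads) lies 19 mm behind it; z points along the fingers, y is the line along which they close (so a half turn about z gives the same grasp; the last joint's range is limited). The gripper opens to 92 mm and grips with 3 to 60 N. Pads are 19 mm wide; open, the fingers measure 130 mm over their backs; the gripper's body (75 mm by 190 mm) begins 47 mm behind the grasp point.
Start: joints at [-1.394, 0.434, 0.025, 1.573, -0.012, 1.134, -0.075], TCP at [0.173, 0.601, 0.227] pointing down, gripper open.
Joint ranges: [-2.62, 2.62], [-0.44, 2.09], [-1.27, 1.32], [0.08, 2.57], [-1.32, 4.46], [0.12, 2], [-2.74, 2.74]. Speed limits (rad/s): [2.22, 2.22, 3.01, 3.01, 3.14, 3.14, 3.14].

### API

Orientations are given as a rotation vector (axis times angle).
In Python, from cell import arm gives the robot as it stands.
- The arm moves only by the tool move_arm, never from a script. Its argument "motion" is a list of rows, each an object of numbers: "tx", "ty", "tz": the shift along the tool's x, y, z normalised to -1 to 1, where 1 is 1000 mm; "twist": the turn about the tool's z normalised to -1 to 1, where 1 is pi/2 rad. In form: [{"tx": .., "ty": .., "tz": .., "twist": ..}, ...]. A call has 1 to 12 rows; each row shifts and turns the commanded pose from where the row before left it, along the tool's axes as they then stand; what a row does not reach is not made up. A row lasts 1/10 s, in which the tool goes at most 50 mm and 8.59 degrees, less where a joint would pass 70% of its speed; a pose out of reach is approached as far as the arm can. A call with a number of a shift or a turn outside -1 to 1 is refused whole. A call with a gripper value outside its range is refused whole. "gripper" is the gripper's target within -1 to 1 (shut at 1, half-way at 0, fully open at -1), set as the call begins (left out, the last holds). The fingers move at their own pace and stop on an object; "squeeze" is the grip in N (left out, the last holds). Time passes only in rows, so rows that do not move let the fingers close. It gives the time, the measured TCP pose, the force, the opening and the grip force at its end, in the units of the state.
- arm.observe(): the state, without advancing time (a new reading comes with each control period).
- arm.get_image(name): name is "side" or "top" or "wrist"; returns the picture (400x640x3 uint8, red, green, blue); there is no depth.
- arm.calibration(name): a dict with "K" (3x3 intrinsics, pixels), "T" (4x4, takes a point from camera to world coordinates). Camera axes: x right, y down, z forward; pixel columns grow to the right and rows downward; lengths in m; the calibration is good to about 2 mm. A picture is of the moment at which its call begins: read the wrist's pose just before it. calibration takes no time and is no camera call; for the wrist camera it gives the pose at the moment of the call.
- arm.sign_off(): hands the job in; it is judged then, once.
Trained networks look in the newest picture that a camera, given by its name, has taken for a name from the list of things; names that differ only in an ending like _2 or _b are one class to them, and where a whole thing is asked for, a point or a joint stands for the part that bears it (a point fixed in the world has none). Each returns a list of dicts, best first, with "conf" (0 to 1); they miss things now and then, are a little off and sometimes report something else, mostly with a low value. They report only what shows in the picture. A call takes as long as a camera call. They do not tell look-alikes from the thing itself.
- arm.look_for(camera, query): "point" ([column, row] as shares, 0 to 1, of the picture: columns of its width, rows of its height, amid what is visible of it).
- arm.regions_of(camera, query): "region" (400x640 bool, what is visible of it) and "point" ([column, row] as shares, 0 to 1, of the picture: columns of its width, rows of its height, amid what is visible of it).
- arm.place_of(camera, query): "point" ([column, row] as shares, 0 to 1, of the picture: columns of its width, rows of its height: a listed point, or the origin of a listed thing).
The state is a dict: "clock": time; "joints": joint angles; "dq": joint speeds; "joint_efforts": joint torques, N m; "position": TCP position; "ee_rot": TCP orientation; "force": force on the tool from outside, world axes, zero at the start; "ft_torque": the same for the moment, N m; "width": opening from 0.0 (shut) to 1.0 (fully open); "gripper_force": force on a finger pad.
Only numpy, scipy, OpenCV 4.12 (cv2) and the standard library are available. Lean on these libraries where they do the work, as an engineer would, in place of code of your own. Each camera call takes 0.05 s, during which the arm holds its last target. There are 200 camera calls.

## Working session

There is one attempt and no reset: what is moved stays moved. The work goes in short steps, Python scripts to look and compute and a tool call to move; the robot and the scene stay as the last step left them, time stands still between calls to the robot, and variables do not carry over. Pictures are saved under pics/ and viewed, at most 10 in all, crops included, and the job is handed in when it is done.

Besides the shell and the picture viewer there is one more tool, called after "Request:" as name(argument=value, ...), one argument or row to a line, values as JSON. move_arm: Moves the arm, as the interface text tells. Scaled input: -1 to 1 covers 1000 mm each way for a shift and pi/2 rad each way for a turn. Its arguments: {"type":"object","properties":{"motion":{"type":"array","items":{"type":"object","properties":{"tx":{"type":"number"},"ty":{"type":"number"},"tz":{"type":"number"},"twist":{"type":"number"}}}},"gripper":{"type":"number"},"squeeze":{"type":"number"}},"required":["motion"]}

```bash
mkdir -p pics; ls; cat > h.py <<'E'
import numpy as np, cv2
from scipy.spatial.transform import Rotation as R
from cell import arm
def shot(c,name):
    im=arm.get_image(c); cv2.imwrite(f'pics/{name}.png',im[:,:,::-1]); return im
def ray(c,p):
    k=arm.calibration(c);K,T=np.array(k['K']),np.array(k['T'])
    d=T[:3,:3]@np.linalg.solve(K,[p[0]*640,p[1]*400,1]); return T[:3,3],d
def at(c,p,z):
    o,d=ray(c,p); return o+d*(z-o[2])/d[2]
def proj(c,X):
    k=arm.calibration(c);K,T=np.array(k['K']),np.array(k['T'])
    q=K@(T[:3,:3].T@(np.array(X)-T[:3,3])); return q[:2]/q[2]
E
python3 - <<'E'
from h import *
np.set_printoptions(precision=3,suppress=True)
Z=dict(lever_grip=.108,lever_front=.026,pull_grip=.108,pull_front=.026,bay_left=.02,bay_right=.02,lamp_mid=.233,mat=0,plinth=0,carton=0)
ims=[]
for c in('top','side'):
    ims.append(shot(c,c+'0'))
    for q,z in Z.items():
        for r in arm.place_of(c,q)[:3]:
            print(c,q,round(r['conf'],2),np.array(r['point'])*[640,400],at(c,r['point'],z))
s=arm.observe();print(s)
E
```

```text
pics
top lever_grip 0.98 [316.672 128.32 ] [ 0.786 -0.02   0.108]
top lever_grip 0.96 [385.92 278.2 ] [ 0.284 -0.245  0.108]
top lever_grip 0.84 [444.288 287.12 ] [ 0.254 -0.435  0.108]
top lever_front 0.86 [424.896 286.52 ] [ 0.245 -0.397  0.026]
top lever_front 0.8 [320.896 123.6  ] [ 0.829 -0.037  0.026]
top lever_front 0.66 [377.024 202.32 ] [ 0.541 -0.236  0.026]
top pull_grip 0.41 [190.592 259.12 ] [0.348 0.394 0.108]
top pull_front 0.56 [329.408 202.68 ] [ 0.54  -0.066  0.026]
top bay_left 0.58 [327.872 187.32 ] [ 0.596 -0.061  0.02 ]
top bay_right 0.93 [375.616 190.   ] [ 0.586 -0.232  0.02 ]
top lamp_mid 0.61 [360.192 169.8  ] [ 0.62  -0.149  0.233]
top mat 0.89 [231.104 205.52 ] [0.533 0.289 0.   ]
top plinth 0.71 [351.616 188.4  ] [ 0.594 -0.148  0.   ]
top plinth 0.35 [328.   199.68] [ 0.553 -0.062  0.   ]
top carton 0.77 [228.416 148.8  ] [0.742 0.303 0.   ]
top carton 0.39 [328.704 187.52 ] [ 0.598 -0.065  0.   ]
side lever_grip 0.97 [292.416 275.88 ] [ 0.269 -0.26   0.108]
side lever_grip 0.94 [380.672 228.2  ] [ 0.587 -0.229  0.108]
side lever_grip 0.86 [323.968 335.3
[... 572 characters left out ...]
02 ]
side lamp_mid 0.78 [375.616 177.6  ] [ 0.619 -0.151  0.233]
side mat 0.66 [283.968 185.08 ] [0.535 0.284 0.   ]
side plinth 0.64 [362.624 237.8  ] [ 0.599 -0.136  0.   ]
side carton 0.77 [326.784 169.6  ] [0.743 0.294 0.   ]
{'clock': 1.1, 'joints': array([-1.394,  0.435,  0.025,  1.573, -0.012,  1.134, -0.075]), 'dq': array([-0.   , -0.001, -0.001,  0.001,  0.001,  0.001,  0.001]), 'joint_efforts': array([ -0.   , -66.767,   0.984, -31.482,  -0.061,   0.033,   0.   ]), 'position': array([0.173, 0.601, 0.227]), 'ee_rot': array([0.438, 3.111, 0.   ]), 'force': array([-0.737,  0.287,  0.63 ]), 'ft_torque': array([-0.026,  0.02 , -0.002]), 'gripper_force': 0.0, 'width': 1.0005044605827076}
```

View pics/top0.png

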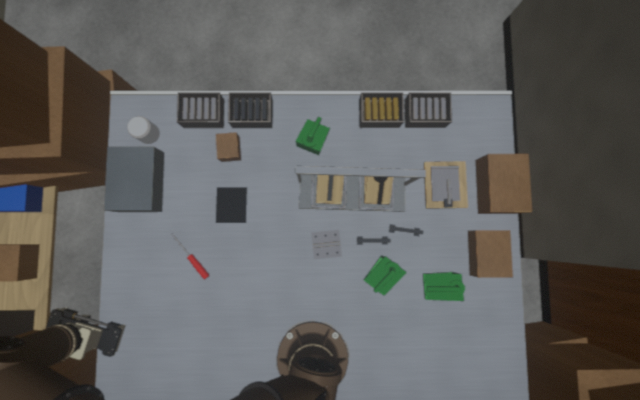

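View pics/side0.png

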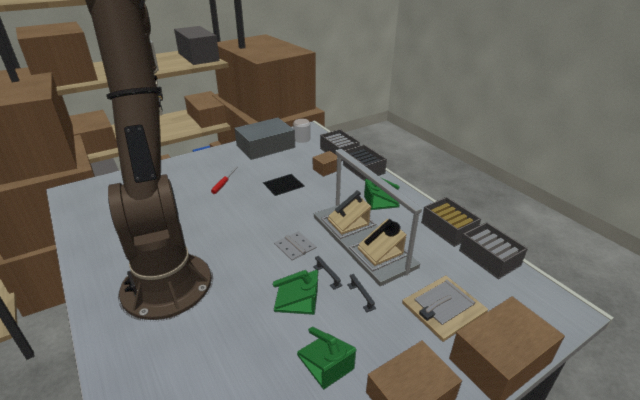

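The pull block is in the left bay, around (330,188) in the top view, and the lever block is in the right bay, around (378,190). The mat is at (231,205) and the decoys are green. I can't tilt the tool, so I'll check the wrist camera's mounting and plan a viewing pose.

```bash
cat >> h.py <<'E'
np.set_printoptions(precision=4,suppress=True)
def plan(pos,yaw=None):
    """tool-frame shift in mm to pos; twist (deg about tool z) to bring tool y to heading yaw+90"""
    s=arm.observe(); M=R.from_rotvec(s['ee_rot']).as_matrix()
    d=M.T@(np.array(pos)-s['position'])*1000
    print('shift mm',d.round(1),'grasp pt',(s['position']-.019*M[:,2]).round(4))
    if yaw is not None:
        h=np.degrees(np.arctan2(M[1,1],M[0,1]))
        e=(h-np.degrees(yaw)-90+90)%180-90
        print('heading y',round(h,2),'twist deg',round(e,2))
E
python3 - <<'E'
from h import *
s=arm.observe();M=R.from_rotvec(s['ee_rot']).as_matrix()
k=arm.calibration('wrist');T=np.array(k['T'])
print(M); print('cam in tool',M.T@(T[:3,3]-s['position']),'\n',M.T@T[:3,:3],k['K'])
plan([.42,-.12,.42],-.04)
E
```

```text
[[-0.9611  0.2762  0.    ]
 [ 0.2762  0.9611  0.    ]
 [-0.      0.     -1.    ]]
cam in tool [ 0.0768 -0.0001 -0.1575] 
 [[ 0.0014 -0.9575 -0.2885]
 [ 1.      0.0015 -0.0001]
 [ 0.0005 -0.2885  0.9575]] [[334.5586   0.     318.0655]
 [  0.     334.5586 203.4012]
 [  0.       0.       1.    ]]
shift mm [-436.8 -624.3 -193.3] grasp pt [0.1726 0.6007 0.2457]
heading y 73.97 twist deg -13.74
```

Request:
move_arm(
  motion=[
    {"tz":-0.04},
    {"tz":-0.04},
    {"tx":-0.02,"ty":-0.03,"tz":-0.03},
    {"tx":-0.02,"ty":-0.03,"tz":-0.03},
    {"tx":-0.02,"ty":-0.03,"tz":-0.03},
    {"tx":-0.02,"ty":-0.03,"tz":-0.02},
    {"tx":-0.025,"ty":-0.036},
    {"tx":-0.025,"ty":-0.036},
    {"tx":-0.025,"ty":-0.036},
    {"tx":-0.025,"ty":-0.036},
    {"tx":-0.025,"ty":-0.036},
    {"tx":-0.025,"ty":-0.036},
  ],
  gripper=-1,
)

```text
invalid input
```

```bash
python3 -c "
from h import *
plan([.42,-.12,.42],-.04)"
```

```text
shift mm [-436.8 -624.3 -193.3] grasp pt [0.1726 0.6007 0.2457]
heading y 73.97 twist deg -13.74
```

Request:
move_arm(
  motion=[
    {"tx":0,"ty":0,"tz":-0.04,"twist":0},
    {"tx":0,"ty":0,"tz":-0.04,"twist":0},
    {"tx":-0.02,"ty":-0.03,"tz":-0.03,"twist":0},
    {"tx":-0.02,"ty":-0.03,"tz":-0.03,"twist":0},
    {"tx":-0.02,"ty":-0.03,"tz":-0.03,"twist":0},
    {"tx":-0.02,"ty":-0.03,"tz":-0.02,"twist":0},
    {"tx":-0.025,"ty":-0.036,"tz":0,"twist":0},
    {"tx":-0.025,"ty":-0.036,"tz":0,"twist":0},
    {"tx":-0.025,"ty":-0.036,"tz":0,"twist":0},
    {"tx":-0.025,"ty":-0.036,"tz":0,"twist":0},
    {"tx":-0.025,"ty":-0.036,"tz":0,"twist":0},
    {"tx":-0.025,"ty":-0.036,"tz":0,"twist":0},
  ],
)

```text
clock: 2.3
position: [0.3011, 0.2123, 0.4169]
ee_rot: [0.438, 3.111, 0.001]
force: [1.8, 0.3, 0.1]
width: 1.0
gripper_force: 0.0
```

```bash
python3 -c "
from h import *
plan([.42,-.12,.42],-.04)"
```

```text
shift mm [-206.1 -286.6   -3.3] grasp pt [0.3011 0.2123 0.4359]
heading y 73.97 twist deg -13.74
```

Request:
move_arm(
  motion=[
    {"tx":-0.026,"ty":-0.036,"tz":0,"twist":0},
    {"tx":-0.026,"ty":-0.036,"tz":0,"twist":0},
    {"tx":-0.026,"ty":-0.036,"tz":0,"twist":0},
    {"tx":-0.026,"ty":-0.036,"tz":0,"twist":0},
    {"tx":-0.026,"ty":-0.036,"tz":0,"twist":0},
    {"tx":-0.026,"ty":-0.036,"tz":0,"twist":0},
    {"tx":-0.025,"ty":-0.036,"tz":0,"twist":0},
    {"tx":-0.025,"ty":-0.034,"tz":0,"twist":0},
    {"tx":0,"ty":0,"tz":0,"twist":-0.077},
    {"tx":0,"ty":0,"tz":0,"twist":-0.076},
    {"tx":0,"ty":0,"tz":0,"twist":0},
    {"tx":0,"ty":0,"tz":0,"twist":0},
  ],
)

```text
clock: 3.5
position: [0.4198, -0.1174, 0.4168]
ee_rot: [0.067, 3.141, 0.001]
force: [-0.1, 0.6, -0.3]
width: 1.003
gripper_force: 0.0
```

```bash
python3 - <<'E'
from h import *
plan([.42,-.12,.42],-.04)
Z=dict(lever_grip=.108,lever_front=.026,pull_grip=.108,pull_front=.026,bay_left=.02,bay_right=.02,lamp_mid=.233,plinth=0,mat=0)
shot('wrist','w1')
for q,z in Z.items():
    for r in arm.place_of('wrist',q)[:2]:
        print(q,round(r['conf'],2),np.array(r['point'])*[640,400],at('wrist',r['point'],z))
E
```

```text
shift mm [-0.3 -2.6 -3.2] grasp pt [ 0.4198 -0.1174  0.4358]
heading y 87.56 twist deg -0.15
lever_grip 0.96 [221.376  54.2  ] [ 0.2786 -0.2362  0.108 ]
lever_grip 0.65 [65.92 37.8 ] [ 0.2516 -0.4306  0.108 ]
lever_front 0.97 [256.512 222.68 ] [ 0.5388 -0.2298  0.026 ]
lever_front 0.87 [251.52  38.8 ] [ 0.2481 -0.2103  0.026 ]
pull_grip 0.59 [360.32 265.2 ] [ 0.5853 -0.0592  0.108 ]
pull_front 0.73 [354.688 221.72 ] [ 0.5438 -0.059   0.026 ]
lamp_mid 0.96 [297.6 337. ] [ 0.6136 -0.1502  0.233 ]
mat 0.95 [550.592 206.08 ] [0.5368 0.2954 0.    ]
```

View pics/w1.png

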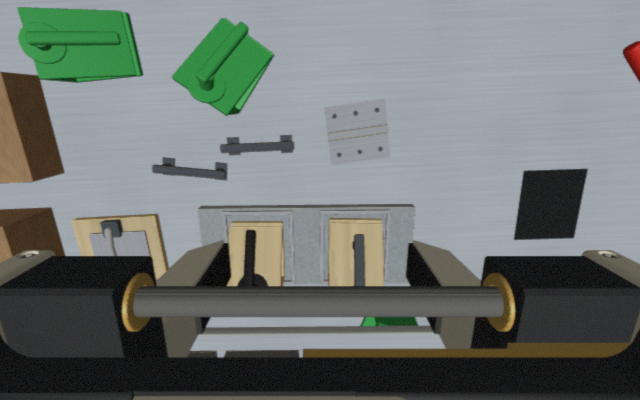

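The camera looks back over the plinth. Its front edge runs from (200,206) to (413,205). The lever block spans columns 230-285 and the pull block 329-383. I'll enlarge this to get exact edges.

```bash
python3 - <<'E'
from h import *
im=cv2.imread('pics/w1.png')[195:295,190:430]
cv2.imwrite('pics/w1c.png',cv2.resize(im,None,fx=3.33,fy=3.33,interpolation=cv2.INTER_CUBIC))
E
```

```text
(no output)
```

View pics/w1c.png

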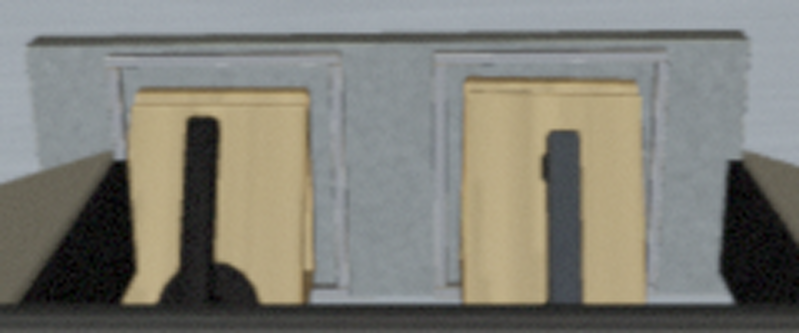

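```bash
python3 - <<'E'
from h import *
P=dict(pl_f=[(30,45,.02),(746,40,.02)],pl_b=[(30,38,0),(746,32,0)],rimR=[(108,57,.027),(340,54,.027)],rimL=[(437,54,.027),(663,50,.027)],
lev_top=[(135,105,.038),(309,106,.038)],lev_bot=[(137,90,.02),(307,90,.02)],pul_top=[(464,95,.038),(640,95,.038)],pul_bot=[(467,79,.02),(638,81,.02)],levbar=[(203,118,.090),],pulbar=[(564,131,.09)])
for n,l in P.items():
    X=np.array([at('wrist',((u/3.33+190)/640,(v/3.33+195)/400),z) for u,v,z in l])
    m=X.mean(0); print(n,X[:,:2].tolist() and X[:,:2],'mid',m[:2], end=' ')
    if len(X)>1:
        d=X[1]-X[0]; print('len',np.linalg.norm(d[:2]),'yaw',np.degrees(np.arctan2(-d[0],d[1])))
    else: print()
E
```

```text
pl_f [[ 0.5112 -0.3287]
 [ 0.5227  0.0446]] mid [ 0.5169 -0.142 ] len 0.3735146829262784 yaw -1.7700328835099894
pl_b [[ 0.5133 -0.3359]
 [ 0.5247  0.0502]] mid [ 0.519  -0.1428] len 0.38621754181603646 yaw -1.6873851673526723
rimR [[ 0.5171 -0.2866]
 [ 0.52   -0.1666]] mid [ 0.5186 -0.2266] len 0.12002504168300901 yaw -1.4102345807191095
rimL [[ 0.5219 -0.1165]
 [ 0.5242  0.0001]] mid [ 0.5231 -0.0582] len 0.11663040802660919 yaw -1.1226453349882293
lev_top [[ 0.5399 -0.2724]
 [ 0.5439 -0.1832]] mid [ 0.5419 -0.2278] len 0.08932805889808768 yaw -2.5390232818566747
lev_bot [[ 0.5382 -0.2757]
 [ 0.5416 -0.1859]] mid [ 0.5399 -0.2308] len 0.08984721206992785 yaw -2.188137580664243
pul_top [[ 0.5409 -0.1035]
 [ 0.5444 -0.0135]] mid [ 0.5427 -0.0585] len 0.09009270018437164 yaw -2.1879918831547562
pul_bot [[ 0.5387 -0.1013]
 [ 0.5432 -0.0112]] mid [ 0.541  -0.0563] len 0.09014257731642114 yaw -2.8980012310025582
levbar [[ 0.5285 -0.2263]] mid [ 0.5285 -0.2263] 
pulbar [[ 0.5414 -0.0584]] mid [ 0.5414 -0.0584]
```

```bash
python3 -c "
from h import *
plan([.5645,-.0587,.254]); plan([.5645,-.0587,.073])"
```

```text
shift mm [-142.2   64.5  162.8] grasp pt [ 0.4198 -0.1175  0.4357]
shift mm [-142.2   64.5  343.8] grasp pt [ 0.4198 -0.1175  0.4357]
```

Request:
move_arm(
  motion=[
    {"tx":-0.024,"ty":0.011,"tz":0,"twist":0},
    {"tx":-0.024,"ty":0.011,"tz":0,"twist":0},
    {"tx":-0.024,"ty":0.011,"tz":0,"twist":0},
    {"tx":-0.024,"ty":0.011,"tz":0,"twist":0},
    {"tx":-0.024,"ty":0.011,"tz":0,"twist":0},
    {"tx":-0.0222,"ty":0.0095,"tz":0,"twist":0},
    {"tx":0,"ty":0,"tz":0.04,"twist":0},
    {"tx":0,"ty":0,"tz":0.04,"twist":0},
    {"tx":0,"ty":0,"tz":0.04,"twist":0},
    {"tx":0,"ty":0,"tz":0.04,"twist":0},
    {"tx":0,"ty":0,"tz":0,"twist":0},
    {"tx":0,"ty":0,"tz":0,"twist":0},
  ],
)

```text
clock: 5.2
position: [0.5646, -0.0588, 0.2574]
ee_rot: [-0.063, -3.14, 0.001]
force: [0.3, -0.8, 0.5]
width: 1.0
gripper_force: 0.0
```

```bash
python3 - <<'E'
from h import *
plan([.5645,-.0587,.073],-.04)
im=shot('wrist','w2'); s=shot('side','s2')[90:290,240:480]
cv2.imwrite('pics/s2c.png',cv2.resize(s,None,fx=2.5,fy=2.5,interpolation=cv2.INTER_CUBIC)[:,:,::-1])
E
```

```text
shift mm [  0.    0.2 184.4] grasp pt [ 0.5646 -0.0588  0.2764]
heading y 87.72 twist deg 0.01
```

View pics/w2.png

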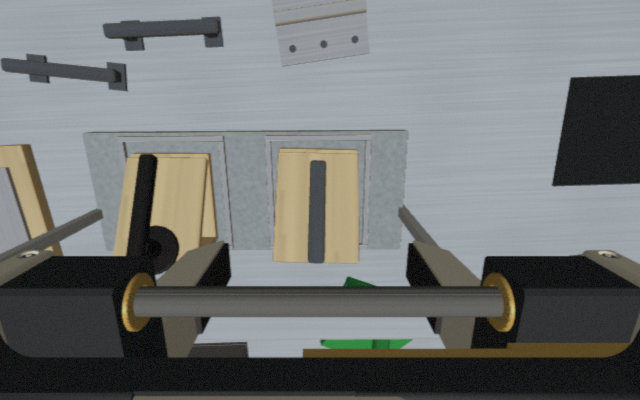

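View pics/s2c.png

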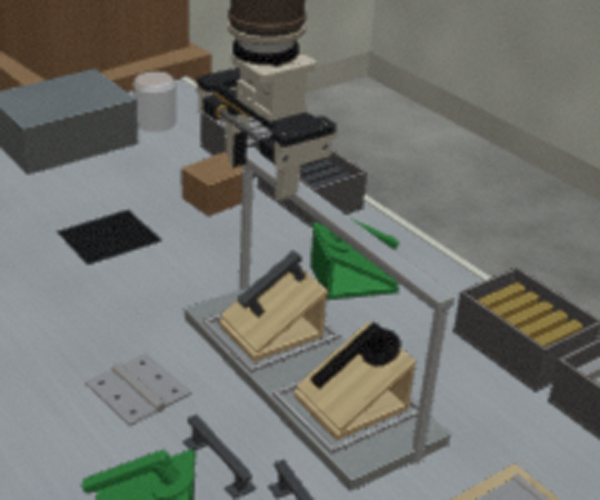

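```bash
python3 - <<'E'
from h import *
for z in np.arange(.25,.55,.03): 
    p=proj('side',[.5646,-.0588,z]); print(round(z,2),(p-[240,90])*2.5)
P=dict(pl_f=[(86,133,.02),(407,131,.02)],rimL=[(266,137,.027),(371,136,.027)],
pul_bot=[(280,149,.02),(357,150,.02)],pulbar=[(317,162,.089),(316.5,262,.139)],postL=[(400,208,.225)],lampfront_postR=[(100,210,.225)])
for n,l in P.items():
    X=np.array([at('wrist',(u/640,v/400),z) for u,v,z in l])
    m=X.mean(0); print(n,X[:,:2].ravel(),'mid',m[:2], end=' ')
    if len(X)>1:
        d=X[1]-X[0]; print('len',np.linalg.norm(d[:2]),'yaw',np.degrees(np.arctan2(-d[0],d[1])))
    else: print()
E
```

```text
0.25 [257.4298 185.8362]
0.28 [258.3092 164.0762]
0.31 [259.2122 141.7295]
0.34 [260.1399 118.7722]
0.37 [261.0934  95.1789]
0.4 [262.0736  70.9226]
0.43 [263.0817  45.9752]
0.46 [264.119   20.3066]
0.49 [265.1867  -6.1149]
0.52 [266.2862 -33.3229]
0.55 [267.419  -61.3531]
pl_f [ 0.5131 -0.3281  0.5251  0.0452] mid [ 0.5191 -0.1415] len 0.3734153280436279 yaw -1.8369021900224745
rimL [ 0.525  -0.1179  0.5285  0.0024] mid [ 0.5268 -0.0578] len 0.12036746035174148 yaw -1.6488642458484186
pul_bot [ 0.5403 -0.1037  0.5449 -0.013 ] mid [ 0.5426 -0.0583] len 0.09087452049394787 yaw -2.926230435945393
pulbar [ 0.5454 -0.06    0.6287 -0.0635] mid [ 0.5871 -0.0617] len 0.08346277456890544 yaw -92.42681296610019
postL [ 0.5514 -0.0099] mid [ 0.5514 -0.0099] 
lampfront_postR [ 0.5458 -0.1901] mid [ 0.5458 -0.1901]
```

Request:
move_arm(
  motion=[
    {"tx":0,"ty":-0.002,"tz":0.03,"twist":0},
    {"tx":0,"ty":0,"tz":0.03,"twist":0},
    {"tx":0,"ty":0,"tz":0.03,"twist":0},
    {"tx":0,"ty":0,"tz":0.03,"twist":0},
    {"tx":0,"ty":0,"tz":0.024,"twist":0},
    {"tx":0,"ty":0,"tz":0.02,"twist":0},
    {"tx":0,"ty":0,"tz":0.015,"twist":0},
    {"tx":0,"ty":0,"tz":0.0045,"twist":0},
    {"tx":0,"ty":0,"tz":0,"twist":0},
    {"tx":0,"ty":0,"tz":0,"twist":0},
  ],
)

```text
clock: 6.3
position: [0.5653, -0.0609, 0.0744]
ee_rot: [0.062, 3.139, 0.0]
force: [0.3, -0.4, 0.4]
width: 1.001
gripper_force: 0.0
```

```bash
python3 - <<'E'
from h import *
plan([.5645,-.0608,.0735],-.04)
w=shot('wrist','w3'); s=shot('side','s3')[110:290,240:480]
o=np.vstack([cv2.resize(w[:300],(480,225)),cv2.resize(s,(480,360))])
cv2.imwrite('pics/c3.png',o[:,:,::-1])
E
```

```text
shift mm [0.8 0.  0.9] grasp pt [ 0.5653 -0.0609  0.0934]
heading y 87.74 twist deg 0.03
```

View pics/c3.png

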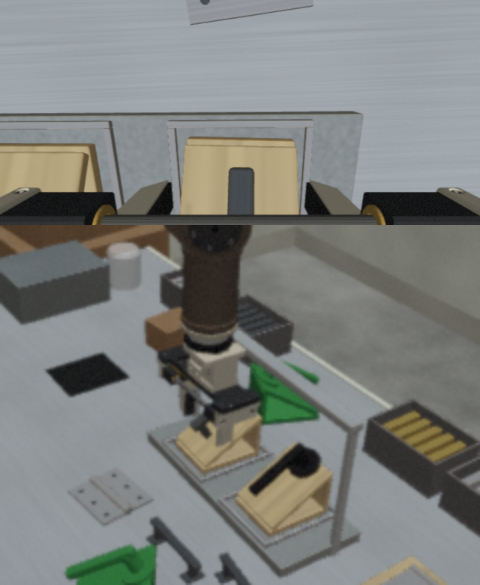

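The fingers straddle the bar with no contact force, and the tool is clear of the light bar. Closing now.

Request:
move_arm(
  motion=[
    {"tx":0,"ty":0,"tz":0,"twist":0},
    {"tx":0,"ty":0,"tz":0,"twist":0},
    {"tx":0,"ty":0,"tz":0,"twist":0},
    {"tx":0,"ty":0,"tz":0,"twist":0},
    {"tx":0,"ty":0,"tz":0,"twist":0},
    {"tx":0,"ty":0,"tz":0,"twist":0},
    {"tx":0,"ty":0,"tz":0,"twist":0},
    {"tx":0,"ty":0,"tz":0,"twist":0},
    {"tx":0,"ty":0,"tz":0,"twist":0},
    {"tx":0,"ty":0,"tz":0,"twist":0},
  ],
  gripper=1,
  squeeze=60,
)

```text
clock: 7.4
position: [0.5644, -0.0606, 0.0732]
ee_rot: [-0.062, -3.141, -0.0]
force: [-0.9, 2.2, 0.7]
width: 0.181
gripper_force: 1.0
```

Request:
move_arm(
  motion=[
    {"tx":0,"ty":0,"tz":-0.003,"twist":0},
    {"tx":0,"ty":0,"tz":-0.005,"twist":0},
    {"tx":0,"ty":0,"tz":-0.006,"twist":0},
    {"tx":0,"ty":0,"tz":-0.006,"twist":0},
    {"tx":0,"ty":0,"tz":0,"twist":0},
  ],
)

```text
clock: 7.9
position: [0.565, -0.0608, 0.0942]
ee_rot: [0.062, 3.139, 0.0]
force: [-0.0, -0.2, -4.6]
width: 0.168
gripper_force: 60.0
```

```bash
python3 - <<'E'
from h import *
print(arm.observe()['ft_torque'])
w=shot('wrist','w4'); s=shot('side','s4')[150:270,300:440]
o=np.vstack([cv2.resize(w[100:300],(640,200)),cv2.resize(s,(455,390),interpolation=cv2.INTER_CUBIC).repeat(1,1) if 0 else cv2.copyMakeBorder(cv2.resize(s,(455,390),interpolation=cv2.INTER_CUBIC),0,0,0,185,0)])
cv2.imwrite('pics/c4.png',o[:,:,::-1])
E
```

```text
[-0.0376  0.1151 -0.0391]
```

View pics/c4.png

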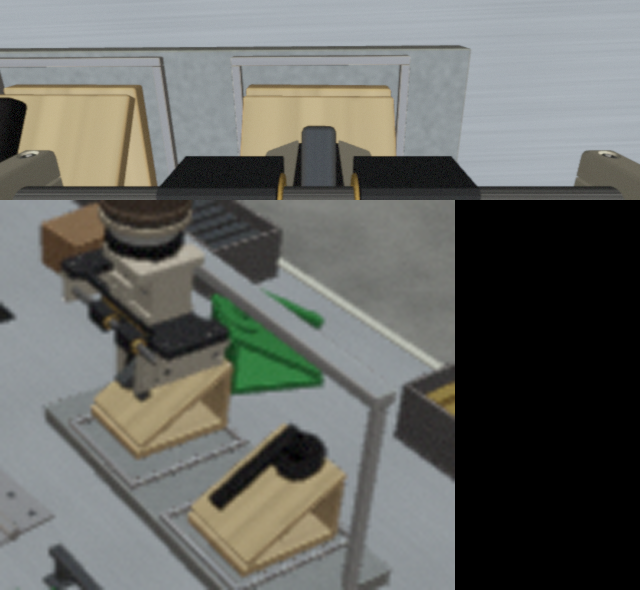

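It's lifted cleanly (-4.6 N) and looks level. Carrying it forward and over to the mat.

Request:
move_arm(
  motion=[
    {"tx":0,"ty":0,"tz":-0.009,"twist":0},
    {"tx":0.005,"ty":0,"tz":-0.009,"twist":0},
    {"tx":0.02,"ty":0,"tz":0,"twist":0},
    {"tx":0.025,"ty":0,"tz":0,"twist":0},
    {"tx":0.025,"ty":0,"tz":0,"twist":0},
    {"tx":0.025,"ty":0,"tz":0,"twist":0},
    {"tx":0.015,"ty":0.01,"tz":0,"twist":0},
    {"tx":0,"ty":0.025,"tz":0,"twist":0},
    {"tx":0,"ty":0.03,"tz":0,"twist":0},
    {"tx":0,"ty":0.03,"tz":0,"twist":0},
    {"tx":0,"ty":0.03,"tz":0,"twist":0},
    {"tx":0,"ty":0.03,"tz":0,"twist":0},
  ],
)

```text
clock: 9.2
position: [0.4555, 0.0999, 0.112]
ee_rot: [0.063, 3.14, 0.002]
force: [1.0, -0.6, -4.6]
width: 0.172
gripper_force: 60.0
```

Request:
move_arm(
  motion=[
    {"tx":0,"ty":0.03,"tz":0,"twist":0},
    {"tx":0,"ty":0.03,"tz":0,"twist":0},
    {"tx":0,"ty":0.03,"tz":0,"twist":0},
    {"tx":0,"ty":0.03,"tz":0,"twist":0},
    {"tx":0,"ty":0.03,"tz":0,"twist":0},
    {"tx":0,"ty":0.02,"tz":0,"twist":0},
    {"tx":0,"ty":0.01,"tz":0,"twist":0},
    {"tx":0,"ty":0,"tz":0,"twist":0},
  ],
)

```text
clock: 10.0
position: [0.4627, 0.2793, 0.1113]
ee_rot: [0.06, 3.141, -0.0]
force: [0.0, -1.0, -5.3]
width: 0.17
gripper_force: 60.0
```

```bash
python3 - <<'E'
from h import *
plan([.505,.290,.0565],-.04)
w=shot('wrist','w5'); 
for q in('mat','pull_front'):
    for r in arm.place_of('wrist',q)[:1]: print(q,r['conf'],[at('wrist',r['point'],z) for z in(0,.06)])
for c in('side','top'):
    shot(c,'x'+c)
    for q in('mat',):
        for r in arm.place_of(c,q)[:1]: print(c,r['conf'],at(c,r['point'],0))
E
```

```text
shift mm [-41.8  12.3  54.9] grasp pt [0.4627 0.2793 0.1303]
heading y 87.83 twist deg 0.12
pull_front 0.94 [array([0.4553, 0.2767, 0.    ]), array([0.4398, 0.2773, 0.06  ])]
side 0.67 [0.5413 0.2901 0.    ]
top 0.59 [0.5352 0.2921 0.    ]
```

View pics/w5.png

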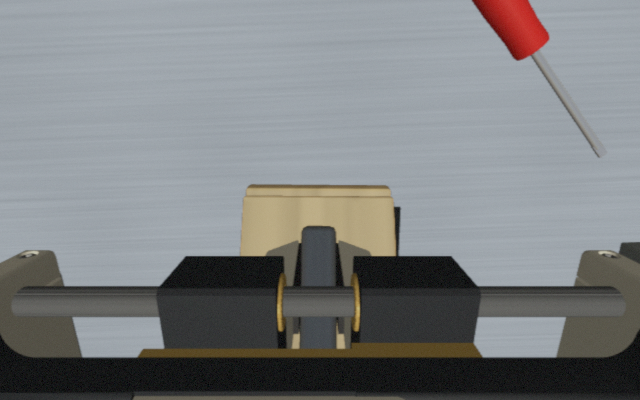

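Request:
move_arm(
  motion=[
    {"tx":-0.014,"ty":0.004,"tz":0,"twist":0},
    {"tx":-0.014,"ty":0.004,"tz":0,"twist":0},
    {"tx":-0.014,"ty":0.004,"tz":0.01,"twist":0},
    {"tx":0,"ty":0,"tz":0.015,"twist":0},
    {"tx":0,"ty":0,"tz":0.014,"twist":0},
    {"tx":0,"ty":0,"tz":0.008,"twist":0},
    {"tx":0,"ty":0,"tz":0.004,"twist":0},
    {"tx":0,"ty":0,"tz":0,"twist":0},
    {"tx":0,"ty":0,"tz":0,"twist":0},
  ],
)

```text
clock: 11.25
position: [0.5052, 0.289, 0.0606]
ee_rot: [0.062, 3.141, 0.0]
force: [-0.3, 0.7, -4.0]
width: 0.172
gripper_force: 60.0
```

Request:
move_arm(
  motion=[
    {"tx":0,"ty":0,"tz":0.0015,"twist":0},
    {"tx":0,"ty":0,"tz":0.0015,"twist":0},
    {"tx":0,"ty":0,"tz":0,"twist":0},
  ],
)

```text
clock: 11.55
position: [0.5051, 0.289, 0.0573]
ee_rot: [0.062, 3.141, 0.0]
force: [-0.6, -0.7, -4.5]
width: 0.168
gripper_force: 60.0
```

Request:
move_arm(
  motion=[
    {"tx":0,"ty":0,"tz":0.001,"twist":0},
    {"tx":0,"ty":0,"tz":0.001,"twist":0},
    {"tx":0,"ty":0,"tz":0,"twist":0},
  ],
)

```text
clock: 11.85
position: [0.5053, 0.289, 0.0562]
ee_rot: [-0.062, -3.141, -0.002]
force: [-4.7, -1.2, 8.2]
width: 0.17
gripper_force: 60.0
```

Request:
move_arm(
  motion=[
    {"tx":0,"ty":0,"tz":0,"twist":0},
    {"tx":0,"ty":0,"tz":0,"twist":0},
    {"tx":0,"ty":0,"tz":0,"twist":0},
    {"tx":0,"ty":0,"tz":0,"twist":0},
    {"tx":0,"ty":0,"tz":-0.01,"twist":0},
    {"tx":0,"ty":0,"tz":-0.03,"twist":0},
    {"tx":0,"ty":0,"tz":-0.04,"twist":0},
    {"tx":0,"ty":0,"tz":-0.04,"twist":0},
    {"tx":0,"ty":0,"tz":-0.04,"twist":0},
    {"tx":0,"ty":0,"tz":-0.04,"twist":0},
    {"tx":0,"ty":0,"tz":0,"twist":0},
  ],
  gripper=-1,
)

```text
clock: 12.95
position: [0.508, 0.289, 0.2611]
ee_rot: [0.063, 3.134, 0.007]
force: [0.8, 0.1, 0.2]
width: 0.994
gripper_force: 0.0
```

```bash
python3 - <<'E'
from h import *
shot('wrist','w6')
plan([.56,-.229,.257],-.04)
for q,z in(('pull_front',.009),('pull_grip',.091)):
    for r in arm.place_of('wrist',q)[:1]: print(q,r['conf'],np.array(r['point'])*[640,400],at('wrist',r['point'],z))
E
```

```text
shift mm [ -73.9 -515.6   -0.1] grasp pt [0.5066 0.289  0.2774]
heading y 87.72 twist deg 0.01
pull_front 0.73 [313.728 142.4  ] [0.4744 0.2849 0.009 ]
pull_grip 0.73 [316.224 199.52 ] [0.5206 0.2861 0.091 ]
```

Request:
move_arm(
  motion=[
    {"tx":-0.006,"ty":-0.043,"tz":0,"twist":0},
    {"tx":-0.006,"ty":-0.043,"tz":0,"twist":0},
    {"tx":-0.006,"ty":-0.043,"tz":0,"twist":0},
    {"tx":-0.006,"ty":-0.043,"tz":0,"twist":0},
    {"tx":-0.006,"ty":-0.043,"tz":0,"twist":0},
    {"tx":-0.006,"ty":-0.043,"tz":0,"twist":0},
    {"tx":-0.006,"ty":-0.043,"tz":0,"twist":0},
    {"tx":-0.006,"ty":-0.043,"tz":0,"twist":0},
    {"tx":-0.006,"ty":-0.043,"tz":0,"twist":0},
    {"tx":-0.006,"ty":-0.043,"tz":0,"twist":0},
    {"tx":-0.006,"ty":-0.043,"tz":0,"twist":0},
    {"tx":-0.006,"ty":-0.04,"tz":0,"twist":0},
  ],
)

```text
clock: 14.3
position: [0.5559, -0.2282, 0.2537]
ee_rot: [-0.063, -3.138, -0.001]
force: [0.4, 0.9, 0.0]
width: 1.003
gripper_force: 0.0
```

Request:
move_arm(
  motion=[
    {"tx":0,"ty":0,"tz":0,"twist":0},
    {"tx":0,"ty":0,"tz":0,"twist":0},
  ],
)

```text
clock: 14.5
position: [0.5557, -0.2274, 0.2539]
ee_rot: [-0.067, -3.138, -0.001]
force: [0.1, -0.0, 0.4]
width: 0.999
gripper_force: 0.0
```

```bash
python3 - <<'E'
from h import *
shot('wrist','w7')
plan([.56,-.229,.0715],-.04)
for q,z in(('lever_front',.026),('lever_grip',.108),('bay_left',.02),('bay_right',.02)):
    for r in arm.place_of('wrist',q)[:2]: print(q,r['conf'],np.array(r['point'])*[640,400],at('wrist',r['point'],z))
E
```

```text
shift mm [ -4.3  -3.2 182.4] grasp pt [ 0.5563 -0.2259  0.2729]
heading y 87.7 twist deg -0.0
lever_front 0.88 [316.8 155. ] [ 0.5372 -0.2259  0.026 ]
lever_grip 0.98 [315.008 220.   ] [ 0.5879 -0.2289  0.108 ]
bay_left 0.64 [458.176 196.   ] [ 0.5947 -0.0556  0.02  ]
```

View pics/w7.png

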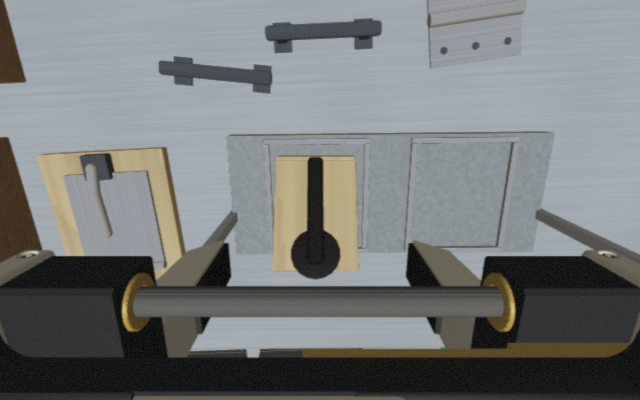

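```bash
python3 - <<'E'
from h import *
P=dict(rimL=[(412,140,.027),(519,138,.027)],rimLback=[(407,250,.027),(502,248,.027)],plf=[(229,136,.02),(551,133,.02)],plback=[(236,254,.02),(534,251,.02)],
rimR=[(264,141,.027),(369,140,.027)],lev=[(276,158,.02),(354,157,.02)],bar=[(315.5,159,.085),(316,232,.120)])
for n,l in P.items():
    X=np.array([at('wrist',(u/640,v/400),z) for u,v,z in l])
    m=X.mean(0); d=X[1]-X[0];print(n,X[:,:2].ravel(),'mid',m[:2],'len',np.linalg.norm(d[:2]),'yaw',np.degrees(np.arctan2(-d[0],d[1])))
E
```

```text
rimL [ 0.5247 -0.1169  0.5268  0.0046] mid [ 0.5257 -0.0561] len 0.1214321686866216 yaw -0.9833189832499628
rimLback [ 0.6612 -0.117   0.6627  0.0019] mid [ 0.662  -0.0575] len 0.11889386608907843 yaw -0.7320040702336332
plf [ 0.5134 -0.3263  0.5232  0.0448] mid [ 0.5183 -0.1408] len 0.3712157453776466 yaw -1.5172859346259278
plback [ 0.6622 -0.3341  0.6717  0.0474] mid [ 0.667  -0.1433] len 0.3816341462130266 yaw -1.4182776691815533
rimR [ 0.5198 -0.2853  0.5229 -0.1658] mid [ 0.5214 -0.2255] len 0.11955036488819305 yaw -1.5034443983752903
lev [ 0.5407 -0.2739  0.5428 -0.1822] mid [ 0.5418 -0.2281] len 0.09175351186602963 yaw -1.3069822907729003
bar [ 0.5331 -0.2267  0.5961 -0.2283] mid [ 0.5646 -0.2275] len 0.06301161104938782 yaw -91.51705933215386
```

Request:
move_arm(
  motion=[
    {"tx":-0.004,"ty":-0.001,"tz":0.03,"twist":0},
    {"tx":0,"ty":0,"tz":0.03,"twist":0},
    {"tx":0,"ty":0,"tz":0.03,"twist":0},
    {"tx":0,"ty":0,"tz":0.03,"twist":0},
    {"tx":0,"ty":0,"tz":0.024,"twist":0},
    {"tx":0,"ty":0,"tz":0.02,"twist":0},
    {"tx":0,"ty":0,"tz":0.012,"twist":0},
    {"tx":0,"ty":0,"tz":0.005,"twist":0},
    {"tx":0,"ty":0,"tz":0,"twist":0},
    {"tx":0,"ty":0,"tz":0,"twist":0},
  ],
)

```text
clock: 15.75
position: [0.5614, -0.2279, 0.0751]
ee_rot: [0.062, 3.14, -0.001]
force: [-0.2, -0.6, 0.1]
width: 0.999
gripper_force: 0.0
```

```bash
python3 - <<'E'
from h import *
plan([.56,-.2275,.072],-.03)
E
```

```text
shift mm [1.4 0.3 3.1] grasp pt [ 0.5614 -0.2278  0.0941]
heading y 87.75 twist deg -0.53
```

Request:
move_arm(
  motion=[
    {"tx":0.0015,"ty":0,"tz":0.003,"twist":0},
    {"tx":0,"ty":0,"tz":0,"twist":0},
    {"tx":0,"ty":0,"tz":0,"twist":0},
    {"tx":0,"ty":0,"tz":0,"twist":0},
    {"tx":0,"ty":0,"tz":0,"twist":0},
    {"tx":0,"ty":0,"tz":0,"twist":0},
    {"tx":0,"ty":0,"tz":0,"twist":0},
    {"tx":0,"ty":0,"tz":0,"twist":0},
    {"tx":0,"ty":0,"tz":0,"twist":0},
    {"tx":0,"ty":0,"tz":0,"twist":0},
    {"tx":0,"ty":0,"tz":0,"twist":0},
    {"tx":0,"ty":0,"tz":0,"twist":0},
  ],
  gripper=1,
  squeeze=60,
)

```text
clock: 16.95
position: [0.5592, -0.2278, 0.0712]
ee_rot: [-0.062, -3.141, 0.0]
force: [-0.5, -1.1, 0.5]
width: 0.17
gripper_force: 59.8
```

Request:
move_arm(
  motion=[
    {"tx":0,"ty":0,"tz":-0.003,"twist":0},
    {"tx":0,"ty":0,"tz":-0.005,"twist":0},
    {"tx":0,"ty":0,"tz":-0.006,"twist":0},
    {"tx":0,"ty":0,"tz":-0.006,"twist":0},
    {"tx":0,"ty":0,"tz":0,"twist":0},
  ],
)

```text
clock: 17.45
position: [0.5598, -0.2279, 0.0923]
ee_rot: [0.062, 3.14, -0.001]
force: [0.2, 0.8, -4.7]
width: 0.167
gripper_force: 59.8
```

```bash
python3 - <<'E'
from h import *
shot('wrist','w8')
plan([.56,-.2275,.072],-.03)
for q,z in(('lever_front',.046),):
    for r in arm.place_of('wrist',q)[:2]: print(q,r['conf'],np.array(r['point'])*[640,400],at('wrist',r['point'],z))
w=cv2.imread('pics/w8.png')[100:300]; s=shot('side','s8')[150:270,300:440]
o=np.vstack([w,cv2.copyMakeBorder(cv2.resize(s,(455,390),interpolation=cv2.INTER_CUBIC),0,0,0,185,0)[:,:,::-1]])
cv2.imwrite('pics/c8.png',o)
E
```

```text
shift mm [-0.3  0.2 19.8] grasp pt [ 0.5596 -0.2277  0.1108]
heading y 87.74 twist deg -0.54
lever_front 0.61 [319.296 190.   ] [ 0.535  -0.2262  0.046 ]
```

View pics/c8.png

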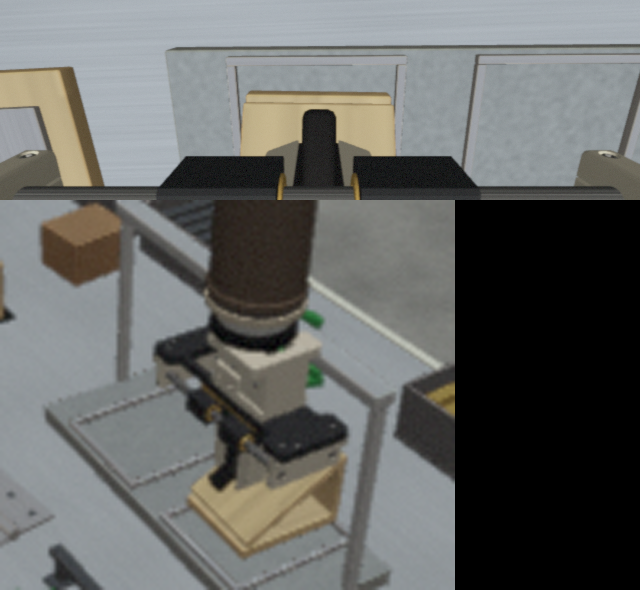

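Request:
move_arm(
  motion=[
    {"tx":0.01,"ty":0,"tz":-0.005,"twist":0},
    {"tx":0.01,"ty":0,"tz":0,"twist":-0.007},
    {"tx":0,"ty":0.02,"tz":0,"twist":0},
    {"tx":0,"ty":0.03,"tz":0,"twist":0},
    {"tx":0,"ty":0.03,"tz":0,"twist":0},
    {"tx":0,"ty":0.03,"tz":0,"twist":0},
    {"tx":0,"ty":0.03,"tz":0,"twist":0},
    {"tx":0,"ty":0.02,"tz":0,"twist":0},
    {"tx":0,"ty":0.01,"tz":0,"twist":0},
    {"tx":-0.009,"ty":0,"tz":0,"twist":0},
    {"tx":-0.007,"ty":0,"tz":0,"twist":0},
    {"tx":0,"ty":0,"tz":0,"twist":0},
  ],
)

```text
clock: 18.8
position: [0.5615, -0.0591, 0.0966]
ee_rot: [0.047, 3.139, -0.002]
force: [-0.1, -0.8, -5.3]
width: 0.17
gripper_force: 59.8
```

```bash
python3 - <<'E'
from h import *
shot('wrist','w9')
plan([.561,-.057,.0715],-.0265)
for q,z in(('lever_front',.051),):
    for r in arm.place_of('wrist',q)[:2]: print(q,r['conf'],np.array(r['point'])*[640,400],at('wrist',r['point'],z))
w=cv2.imread('pics/w9.png')[100:300,180:460]
cv2.imwrite('pics/c9.png',cv2.resize(w,None,fx=2.8,fy=2.8,interpolation=cv2.INTER_CUBIC))
E
```

```text
shift mm [-0.2  2.2 24.9] grasp pt [ 0.5607 -0.0591  0.1154]
heading y 88.26 twist deg -0.22
lever_front 0.66 [318.592 194.52 ] [ 0.5385 -0.0584  0.051 ]
```

View pics/c9.png

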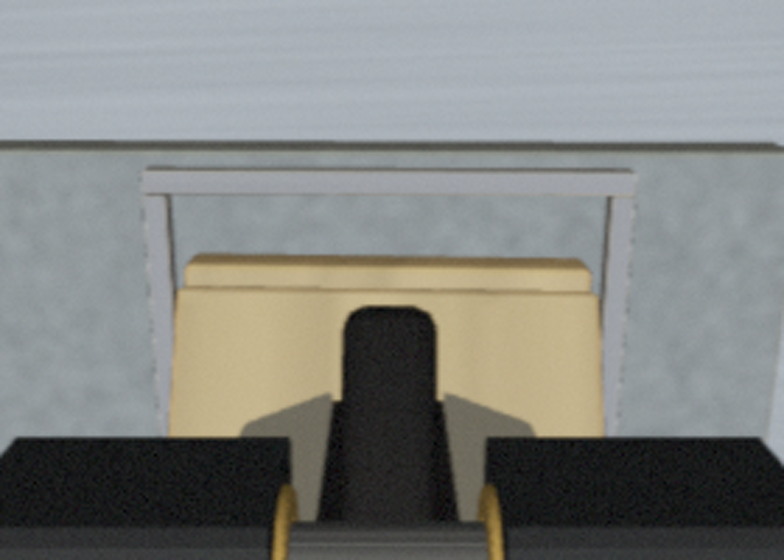

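Request:
move_arm(
  motion=[
    {"tx":0,"ty":0.001,"tz":0.008,"twist":0},
    {"tx":0,"ty":0,"tz":0.007,"twist":0},
    {"tx":0,"ty":0,"tz":0.005,"twist":0},
    {"tx":0,"ty":0,"tz":0.002,"twist":0},
    {"tx":0,"ty":0,"tz":0.001,"twist":0},
    {"tx":0,"ty":0,"tz":0,"twist":0},
  ],
)

```text
clock: 19.5
position: [0.5602, -0.0564, 0.0732]
ee_rot: [-0.045, -3.141, 0.0]
force: [0.8, -0.1, -4.9]
width: 0.166
gripper_force: 59.8
```

Request:
move_arm(
  motion=[
    {"tx":0,"ty":0,"tz":0.001,"twist":0},
    {"tx":0,"ty":0,"tz":0,"twist":0},
  ],
)

```text
clock: 19.7
position: [0.5603, -0.0564, 0.0723]
ee_rot: [0.045, 3.141, 0.0]
force: [-0.1, -1.0, -5.4]
width: 0.166
gripper_force: 59.8
```

Request:
move_arm(
  motion=[
    {"tx":0,"ty":0,"tz":0.001,"twist":0},
    {"tx":0,"ty":0,"tz":0,"twist":0},
  ],
)

```text
clock: 19.9
position: [0.5604, -0.0564, 0.0714]
ee_rot: [0.045, 3.141, 0.0]
force: [0.5, -0.2, -4.0]
width: 0.17
gripper_force: 59.8
```

Request:
move_arm(
  motion=[
    {"tx":0,"ty":0,"tz":0.0005,"twist":0},
    {"tx":0,"ty":0,"tz":0,"twist":0},
  ],
)

```text
clock: 20.1
position: [0.5603, -0.0566, 0.0712]
ee_rot: [0.045, 3.141, 0.0]
force: [-2.5, -0.1, 3.4]
width: 0.161
gripper_force: 59.8
```

Request:
move_arm(
  motion=[
    {"tx":0,"ty":0,"tz":0,"twist":0},
    {"tx":0,"ty":0,"tz":0,"twist":0},
    {"tx":0,"ty":0,"tz":0,"twist":0},
    {"tx":0,"ty":0,"tz":0,"twist":0},
    {"tx":0,"ty":0,"tz":-0.01,"twist":0},
    {"tx":0,"ty":0,"tz":-0.025,"twist":0},
    {"tx":0,"ty":0,"tz":-0.03,"twist":0},
    {"tx":0,"ty":0,"tz":-0.04,"twist":0},
    {"tx":0,"ty":0,"tz":-0.04,"twist":0},
    {"tx":0,"ty":0,"tz":-0.04,"twist":0},
    {"tx":0,"ty":0,"tz":0,"twist":0},
    {"tx":0,"ty":0,"tz":0,"twist":0},
  ],
  gripper=-1,
)

```text
clock: 21.3
position: [0.5606, -0.0564, 0.2569]
ee_rot: [0.045, 3.139, 0.001]
force: [-0.1, -0.1, -0.6]
width: 0.998
gripper_force: 0.0
```

```bash
python3 - <<'E'
from h import *
shot('wrist','w10')
for q,z in(('lever_front',.026),('lever_grip',.108),('bay_right',.02)):
    for r in arm.place_of('wrist',q)[:2]: print(q,r['conf'],np.array(r['point'])*[640,400],at('wrist',r['point'],z))
plan([.505,.289,.256],-.04)
E
```

```text
lever_front 0.59 [320.  149.8] [ 0.5345 -0.0536  0.026 ]
lever_front 0.57 [343.808 346.8  ] [ 0.8069 -0.0275  0.026 ]
lever_grip 0.95 [316.224 213.8  ] [ 0.5843 -0.059   0.108 ]
bay_right 0.58 [175.296 197.08 ] [ 0.5875 -0.2313  0.02  ]
shift mm [ 64.4 343.5  -1.2] grasp pt [ 0.5595 -0.0562  0.2737]
heading y 88.36 twist deg 0.65
```

Request:
move_arm(
  motion=[
    {"tx":0.008,"ty":0.04,"tz":0,"twist":0},
    {"tx":0.008,"ty":0.043,"tz":0,"twist":0},
    {"tx":0.008,"ty":0.043,"tz":0,"twist":0},
    {"tx":0.008,"ty":0.043,"tz":0,"twist":0},
    {"tx":0.008,"ty":0.043,"tz":0,"twist":0},
    {"tx":0.008,"ty":0.043,"tz":0,"twist":0},
    {"tx":0.008,"ty":0.043,"tz":0,"twist":0},
    {"tx":0.008,"ty":0.043,"tz":0,"twist":0},
    {"tx":0,"ty":0,"tz":0,"twist":0.007},
    {"tx":0,"ty":0,"tz":0,"twist":0},
    {"tx":0,"ty":0,"tz":0,"twist":0},
  ],
)

```text
clock: 22.6
position: [0.506, 0.2849, 0.2553]
ee_rot: [-0.064, -3.14, 0.002]
force: [-0.1, 0.4, -0.1]
width: 1.002
gripper_force: 0.0
```

```bash
python3 - <<'E'
from h import *
shot('wrist','w11')
plan([.505,.289,.0565],-.04)
for q,z in(('pull_front',.009),('pull_grip',.091)):
    for r in arm.place_of('wrist',q)[:1]: print(q,r['conf'],at('wrist',r['point'],z))
E
```

```text
shift mm [  1.4   4.5 199. ] grasp pt [0.5062 0.2846 0.2745]
heading y 87.61 twist deg -0.1
pull_front 0.74 [0.4811 0.2895 0.009 ]
pull_grip 0.75 [0.529  0.2879 0.091 ]
```

Request:
move_arm(
  motion=[
    {"tx":0.001,"ty":0.004,"tz":0.03,"twist":0},
    {"tx":0,"ty":0,"tz":0.04,"twist":0},
    {"tx":0,"ty":0,"tz":0.04,"twist":0},
    {"tx":0,"ty":0,"tz":0.03,"twist":0},
    {"tx":0,"ty":0,"tz":0.026,"twist":0},
    {"tx":0,"ty":0,"tz":0.02,"twist":0},
    {"tx":0,"ty":0,"tz":0.01,"twist":0},
    {"tx":0,"ty":0,"tz":0.003,"twist":0},
    {"tx":0,"ty":0,"tz":0,"twist":0},
    {"tx":0,"ty":0,"tz":0,"twist":0},
  ],
)

```text
clock: 23.75
position: [0.5058, 0.2905, 0.0578]
ee_rot: [0.063, 3.14, 0.002]
force: [1.0, -0.2, 0.1]
width: 1.0
gripper_force: 0.0
```

```bash
python3 - <<'E'
from h import *
plan([.505,.289,.0565],-.04)
E
```

```text
shift mm [ 0.8 -1.5  1.3] grasp pt [0.5058 0.2905 0.0768]
heading y 87.72 twist deg 0.01
```

Request:
move_arm(
  motion=[
    {"tx":0.001,"ty":-0.0015,"tz":0.001,"twist":0},
    {"tx":0,"ty":0,"tz":0,"twist":0},
    {"tx":0,"ty":0,"tz":0,"twist":0},
    {"tx":0,"ty":0,"tz":0,"twist":0},
    {"tx":0,"ty":0,"tz":0,"twist":0},
    {"tx":0,"ty":0,"tz":0,"twist":0},
    {"tx":0,"ty":0,"tz":0,"twist":0},
    {"tx":0,"ty":0,"tz":0,"twist":0},
    {"tx":0,"ty":0,"tz":0,"twist":0},
    {"tx":0,"ty":0,"tz":0,"twist":0},
    {"tx":0,"ty":0,"tz":0,"twist":0},
    {"tx":0,"ty":0,"tz":0,"twist":0},
  ],
  gripper=1,
  squeeze=60,
)

```text
clock: 24.95
position: [0.5041, 0.2889, 0.0557]
ee_rot: [0.062, 3.141, 0.0]
force: [-0.1, -1.1, -0.2]
width: 0.169
gripper_force: 60.0
```

Request:
move_arm(
  motion=[
    {"tx":0,"ty":0,"tz":-0.005,"twist":0},
    {"tx":0,"ty":0,"tz":-0.015,"twist":0},
    {"tx":0,"ty":0,"tz":-0.02,"twist":0},
    {"tx":0.01,"ty":0,"tz":-0.015,"twist":0},
    {"tx":0.02,"ty":0,"tz":0,"twist":0},
    {"tx":0.02,"ty":-0.01,"tz":0,"twist":0},
    {"tx":0,"ty":-0.02,"tz":0,"twist":0},
    {"tx":0,"ty":-0.03,"tz":0,"twist":0},
    {"tx":0,"ty":-0.03,"tz":0,"twist":0},
    {"tx":0,"ty":-0.03,"tz":0,"twist":0},
  ],
)

```text
clock: 25.95
position: [0.4494, 0.1693, 0.1115]
ee_rot: [0.063, 3.14, 0.001]
force: [0.1, 0.1, -4.3]
width: 0.166
gripper_force: 60.0
```

```bash
python3 - <<'E'
from h import *
plan([.45,-.229,.115],-.0265)
E
```

```text
shift mm [ -16.4 -398.    -3.6] grasp pt [0.4494 0.1693 0.1305]
heading y 87.72 twist deg -0.76
```

Request:
move_arm(
  motion=[
    {"tx":0.015,"ty":0,"tz":-0.012,"twist":0},
    {"tx":0.015,"ty":-0.01,"tz":-0.012,"twist":-0.008},
    {"tx":0,"ty":-0.03,"tz":0,"twist":0},
    {"tx":0,"ty":-0.04,"tz":0,"twist":0},
    {"tx":0,"ty":-0.04,"tz":0,"twist":0},
    {"tx":0,"ty":-0.04,"tz":0,"twist":0},
    {"tx":0,"ty":-0.04,"tz":0,"twist":0},
    {"tx":0,"ty":-0.04,"tz":0,"twist":0},
    {"tx":0,"ty":-0.04,"tz":0,"twist":0},
    {"tx":0,"ty":-0.04,"tz":0,"twist":0},
    {"tx":0,"ty":-0.04,"tz":0,"twist":0},
    {"tx":0,"ty":-0.03,"tz":0,"twist":0},
  ],
)

```text
clock: 27.15
position: [0.4079, -0.2212, 0.1357]
ee_rot: [0.047, 3.14, -0.001]
force: [0.6, 0.8, -4.6]
width: 0.168
gripper_force: 60.0
```

```bash
python3 - <<'E'
from h import *
plan([.5605,-.229,.074],-.0265)
shot('wrist','w12')
for q,z in(('pull_front',.085),('bay_right',.02)):
    for r in arm.place_of('wrist',q)[:1]: print(q,r['conf'],at('wrist',r['point'],z))
E
```

```text
shift mm [-152.6   -3.2   61.9] grasp pt [ 0.4079 -0.2212  0.1547]
heading y 88.3 twist deg -0.18
pull_front 0.96 [ 0.3828 -0.2236  0.085 ]
```

Request:
move_arm(
  motion=[
    {"tx":-0.01,"ty":0,"tz":0.012,"twist":0},
    {"tx":-0.02,"ty":0,"tz":0.012,"twist":0},
    {"tx":-0.025,"ty":0,"tz":0.012,"twist":0},
    {"tx":-0.025,"ty":0,"tz":0,"twist":0},
    {"tx":-0.025,"ty":0,"tz":0,"twist":0},
    {"tx":-0.02,"ty":0,"tz":0,"twist":0},
    {"tx":-0.015,"ty":0,"tz":0,"twist":0},
    {"tx":-0.007,"ty":-0.002,"tz":0,"twist":0},
    {"tx":0,"ty":0,"tz":0,"twist":0},
    {"tx":0,"ty":0,"tz":0,"twist":0},
  ],
)

```text
clock: 28.3
position: [0.5546, -0.2235, 0.0987]
ee_rot: [-0.043, -3.14, -0.0]
force: [-0.1, -0.4, -4.4]
width: 0.165
gripper_force: 60.0
```

```bash
python3 - <<'E'
from h import *
plan([.559,-.2275,.074],-.0265)
im=shot('wrist','w13')
for q,z in(('pull_front',.052),('bay_right',.02)):
    for r in arm.place_of('wrist',q)[:1]: print(q,r['conf'],at('wrist',r['point'],z))
# wood block span & rim edges along image rows
hsv=cv2.cvtColor(im,cv2.COLOR_RGB2HSV)
for r in(190,195,200,205,210):
    w=np.where((hsv[r,200:440,1]>60)&(hsv[r,200:440,2]>80))[0]+200
    print(r,w.min() if len(w) else 0,w.max() if len(w) else 0)
g=cv2.GaussianBlur(cv2.cvtColor(im,cv2.COLOR_RGB2GRAY),(1,5),0)[176:186].mean(0)
d=np.diff(g); print([(i,round(d[i])) for i in range(180,460) if abs(d[i])>6])
print([(i,int(v)) for i,v in enumerate(im[140:200,318].mean(1),140)][::3])
E
```

```text
shift mm [-4.5 -3.9 24.7] grasp pt [ 0.5546 -0.2235  0.1177]
heading y 88.44 twist deg -0.05
pull_front 0.67 [ 0.5309 -0.2255  0.052 ]
190 247 389
195 247 390
200 244 392
205 244 393
210 243 393
[(224, 7), (231, -23), (232, -41), (233, 15), (234, 32), (235, 12), (386, -22), (387, -20), (388, 32), (389, 23)]
[(140, 173), (143, 177), (146, 172), (149, 171), (152, 127), (155, 96), (158, 154), (161, 131), (164, 161), (167, 160), (170, 155), (173, 154), (176, 153), (179, 148), (182, 151), (185, 152), (188, 89), (191, 156), (194, 162), (197, 157)]
```

Request:
move_arm(
  motion=[
    {"tx":-0.004,"ty":-0.005,"tz":0.005,"twist":0},
    {"tx":0,"ty":0,"tz":0.007,"twist":0},
    {"tx":0,"ty":0,"tz":0.005,"twist":0},
    {"tx":0,"ty":0,"tz":0.003,"twist":0},
    {"tx":0,"ty":0,"tz":0.002,"twist":0},
    {"tx":0,"ty":0,"tz":0,"twist":0},
    {"tx":0,"ty":0,"tz":0,"twist":0},
  ],
)

```text
clock: 29.15
position: [0.5595, -0.2288, 0.0768]
ee_rot: [0.042, 3.141, -0.0]
force: [0.4, 0.0, -5.1]
width: 0.168
gripper_force: 60.0
```

Request:
move_arm(
  motion=[
    {"tx":0,"ty":0,"tz":0.001,"twist":0},
    {"tx":0,"ty":0,"tz":0,"twist":0},
  ],
)

```text
clock: 29.35
position: [0.5595, -0.2287, 0.0758]
ee_rot: [0.042, 3.141, 0.0]
force: [1.0, -0.8, -4.5]
width: 0.167
gripper_force: 60.0
```

Request:
move_arm(
  motion=[
    {"tx":0,"ty":0,"tz":0.001,"twist":0},
    {"tx":0,"ty":0,"tz":0.001,"twist":0},
    {"tx":0,"ty":0,"tz":0,"twist":0},
  ],
)

```text
clock: 29.65
position: [0.5594, -0.2287, 0.0736]
ee_rot: [-0.042, -3.141, -0.0]
force: [-0.7, 0.2, -5.1]
width: 0.168
gripper_force: 60.0
```

Request:
move_arm(
  motion=[
    {"tx":0,"ty":0,"tz":0.001,"twist":0},
    {"tx":0,"ty":0,"tz":0,"twist":0},
  ],
)

```text
clock: 29.85
position: [0.5596, -0.2289, 0.0729]
ee_rot: [0.042, 3.141, -0.0]
force: [-0.5, -0.7, -3.5]
width: 0.166
gripper_force: 60.0
```

Request:
move_arm(
  motion=[
    {"tx":0,"ty":0,"tz":0.0008,"twist":0},
    {"tx":0,"ty":0,"tz":0,"twist":0},
  ],
)

```text
clock: 30.05
position: [0.5596, -0.2288, 0.0727]
ee_rot: [0.042, 3.141, 0.001]
force: [-2.6, 1.5, 6.1]
width: 0.172
gripper_force: 60.0
```

Contact made. I'll release, retreat, and check numerically.

Request:
move_arm(
  motion=[
    {"tx":0,"ty":0,"tz":0,"twist":0},
    {"tx":0,"ty":0,"tz":0,"twist":0},
    {"tx":0,"ty":0,"tz":0,"twist":0},
    {"tx":0,"ty":0,"tz":0,"twist":0},
    {"tx":0,"ty":0,"tz":-0.01,"twist":0},
    {"tx":0,"ty":0,"tz":-0.025,"twist":0},
    {"tx":0,"ty":0,"tz":-0.03,"twist":0},
    {"tx":0,"ty":0,"tz":-0.04,"twist":0},
    {"tx":0,"ty":0,"tz":-0.04,"twist":0},
    {"tx":0,"ty":0,"tz":-0.04,"twist":0},
    {"tx":0.02,"ty":0,"tz":-0.03,"twist":0},
    {"tx":0.03,"ty":0,"tz":-0.03,"twist":0},
  ],
  gripper=-1,
)

```text
clock: 31.25
position: [0.5098, -0.2275, 0.3188]
ee_rot: [0.041, 3.14, -0.002]
force: [0.2, 0.6, 0.5]
width: 1.0
gripper_force: 0.0
```

Request:
move_arm(
  motion=[
    {"tx":0.03,"ty":0.03,"tz":-0.03,"twist":0},
    {"tx":0.03,"ty":0.03,"tz":-0.03,"twist":0},
    {"tx":0.02,"ty":0.02,"tz":0,"twist":0},
    {"tx":0,"ty":0,"tz":0,"twist":0},
    {"tx":0,"ty":0,"tz":0,"twist":0},
  ],
)

```text
clock: 31.75
position: [0.4363, -0.1491, 0.3733]
ee_rot: [0.039, 3.139, 0.003]
force: [-0.4, -0.3, 0.8]
width: 0.999
gripper_force: 0.0
```

```bash
python3 - <<'E'
from h import *
plan([.42,-.14,.4])
Z=dict(lever_grip=.108,lever_front=.026,pull_grip=.108,pull_front=.026,lamp_mid=.233,hinge=0,loose_pull_0=0)
for c in('wrist','side'):
    im=shot(c,c+'14')
    for q,z in Z.items():
        for r in arm.place_of(c,q)[:3]:
            if r['conf']>.4: print(c,q,round(r['conf'],2),np.array(r['point'])*[640,400],at(c,r['point'],z))
# wood-coloured regions in the wrist view: corner positions of each block's front-bottom edge
im=arm.get_image('wrist');h=cv2.cvtColor(im,cv2.COLOR_RGB2HSV)
m=cv2.inRange(h,(12,55,100),(32,255,255)); m[245:]=0
n,L,S,C=cv2.connectedComponentsWithStats(m)
for i in range(1,n):
    if S[i,4]>600:
        y0=S[i,1]+2; xs=np.where((L[y0:y0+3]==i).any(0))[0]
        A=at('wrist',(xs.min()/640,S[i,1]/400),.02);B=at('wrist',(xs.max()/640,S[i,1]/400),.02)
        print(S[i],A[:2],B[:2])
E
```

```text
shift mm [ 16.5   8.7 -26.8] grasp pt [ 0.4363 -0.1491  0.3923]
wrist lever_grip 0.85 [382.912 268.   ] [ 0.5836 -0.064   0.108 ]
wrist lever_grip 0.82 [235.584  35.   ] [ 0.2831 -0.2413  0.108 ]
wrist lever_grip 0.77 [66.688  8.52 ] [ 0.2511 -0.4283  0.108 ]
wrist lever_front 0.94 [144.32  18.4 ] [ 0.2442 -0.381   0.026 ]
wrist lever_front 0.84 [270.208  16.88 ] [ 0.247  -0.2109  0.026 ]
wrist lever_front 0.73 [379.584 218.68 ] [ 0.5393 -0.0562  0.026 ]
wrist pull_grip 0.87 [261.824 271.48 ] [ 0.584  -0.2347  0.108 ]
wrist pull_front 0.79 [268.992 220.4  ] [ 0.5371 -0.2331  0.026 ]
wrist pull_front 0.64 [583.808 205.2  ] [0.5251 0.2638 0.026 ]
wrist lamp_mid 0.86 [321.28 349.68] [ 0.6117 -0.1526  0.233 ]
wrist hinge 0.78 [378.112 125.08 ] [ 0.3948 -0.0576  0.    ]
wrist hinge 0.72 [275.904 135.32 ] [ 0.406  -0.2165  0.    ]
wrist loose_pull_0 0.74 [202.176 159.48 ] [ 0.4407 -0.3361  0.    ]
wrist loose_pull_0 0.66 [261.504 269.12 ] [ 0.6366 -0.2563  0.    ]
wrist loose_pull_0 0.62 [275.008 135.48 ] [ 0.4063 -0.2177  0.    ]
side lever_grip 0.97 [346.88 201.68] [ 0.5826 -0.0639  0.10
[... 323 characters left out ...]
26 ]
side pull_grip 0.9 [380.288 227.4  ] [ 0.5885 -0.2259  0.108 ]
side pull_front 0.67 [361.28 256.2 ] [ 0.523  -0.2266  0.026 ]
side lamp_mid 0.65 [331.904 221.08 ] [ 0.3908 -0.2569  0.233 ]
side lamp_mid 0.61 [374.4  176.92] [ 0.618  -0.1461  0.233 ]
side hinge 0.69 [297.792 247.4  ] [ 0.3962 -0.0636  0.    ]
side loose_pull_0 0.69 [357.888 296.72 ] [ 0.4333 -0.3312 -0.    ]
side loose_pull_0 0.51 [327.104 276.6  ] [ 0.4039 -0.2209  0.    ]
[   0   83   26   90 1197] [ 0.3208 -0.6047] [ 0.3208 -0.6032]
[  68  210   98   35 1714] [ 0.5141 -0.5483] [ 0.5177 -0.4072]
[ 350  217   60   28 1384] [ 0.5373 -0.0995] [ 0.5395 -0.0109]
[ 241  218   59   27 1415] [ 0.5346 -0.2738] [ 0.5368 -0.1851]
```

```bash
python3 -c "
from cell import arm
print(arm.sign_off())"
```

```text
the job is handed in; nothing more can be done
None
```

The swap is done and handed in: by measurement the lever sample sits in the left bay and the pull sample in the right, both within about 2 mm of the bay centres, with no sign of bumping the light bar; I viewed 12 pictures, two over the limit of 10, so the final check was by numbers only.

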